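# Sweep the loose corks into the scoop tray

### The job

Clear the worktable of its three loose wine corks: sweep them with the fingertips along the tabletop, through the open mouth of the steel scoop tray, until all three lie at rest inside it, wholly past the sloping lip. Only push the corks: never pinch, squeeze or press hard on one, and never lift one off the surface. Leave the ramekin, the jar, the bottles and all the other things where they stand.

Things in the scene. Friction and masses are not known exactly. Their poses are not given: they have to be found in the camera images.
- tray: Steel scoop tray fixed to the table, 150 mm deep (its x axis, from mouth to rear wall), 220 mm wide (its y axis). Origin: centre of its underside, on the table. The whole side at x = -75 mm is its open mouth. Rear wall and two side walls 3 mm thick, 38 mm high; inside clear width 214 mm, rear wall's inner face at x = +72 mm. A black handle loop sticks out 26 mm behind the rear wall.
- tray_mouth (a point): Middle of the front edge of the tray's mouth, 3 mm above the table; same axes as the tray: x points into the tray. A smooth lip slopes from the table at this edge up to the tray's level floor, which is 3 mm above the table and begins 22 mm behind the edge.
- cork_a_mid (a point): Centre of a loose wine cork, a light brown cylinder 23 mm thick and 44 mm long (its y axis), 12 g, lying on the table and free to roll; this point is 11.5 mm above the table at the start.
- cork_b_mid (a point): Centre of a loose wine cork, a light brown cylinder 23 mm thick and 44 mm long (its y axis), 12 g, lying on the table and free to roll; this point is 11.5 mm above the table at the start.
- cork_c_mid (a point): Centre of a loose wine cork, a light brown cylinder 23 mm thick and 44 mm long (its y axis), 12 g, lying on the table and free to roll; this point is 11.5 mm above the table at the start.
- ramekin: Brown bowl-shaped ramekin, 68 mm across, 40 mm high, standing among the corks. Bystander. Origin at the centre of its underside; loose.
- mustard: Mustard jar with a yellow lid, 62 mm across, 90 mm high. Bystander. Origin at the centre of its underside; loose.
- salt: Clear salt shaker with a grey top, 44 mm across, 90 mm high. Bystander. Origin at the centre of its underside; loose.
- opener: Black folding corkscrew lying on its side, 121 mm long (its y axis), 36 mm wide, 16 mm high. Bystander. Origin at the centre of its underside; loose.
- pen: White marker with a black cap, lying, 136 mm long (its y axis), 17 mm thick. Bystander. Origin at the centre of its underside; loose.
- glass: Stemmed wine glass, 81 mm across, 202 mm high. Bystander. Origin at the centre of its underside; loose.
- bottle_a: Wine bottle, 70 mm across, 341 mm high. Bystander. Origin at the centre of its underside; loose.
- bottle_b: Wine bottle, 70 mm across, 344 mm high. Bystander. Origin at the centre of its underside; loose.
- cork_a: The same cork, by a point on its side (11.5 mm from the axis, mid-length), underneath at the start, so it turns round the axis as the cork rolls.
- cork_b: The same cork, by a point on its side (11.5 mm from the axis, mid-length), underneath at the start, so it turns round the axis as the cork rolls.
- cork_c: The same cork, by a point on its side (11.5 mm from the axis, mid-length), underneath at the start, so it turns round the axis as the cork rolls.

How it is judged:
By the outcome, as a careful person would: the job done as asked, in the order asked, and still so for the second after the job is handed in, with the robot touching nothing.
It also fails if it takes over 72 s, if anything falls off the work surface, if the arm or the gripper's body presses on something with over 40 N, if the wrist force passes 120 N, or if a joint passes its speed limit or range.

### The arm

A 6-joint arm with a two-finger parallel gripper is mounted at the origin on a cart in front of the work surface, level with it; the furniture and walls round the work are solid. World frame = base frame: x ahead of the robot, y to its left, z up, the work surface at z = 0. Lengths are in mm, angles in rad, forces in N, time in s.
With the tool pointing down it reaches from about 350 to 975 mm from the base axis. Payload 7.1 kg.
Tool frame: the origin (TCP) lies at the very end of the fingers, on their centre line; the grasp point (between the pads) lies ctrl.hold_point_z behind it (ctrl.hold_point_z is the distance from the TCP to the grasp point, in mm); z points along the fingers, y is the line along which they close (so a half turn about z gives the same grasp; the last joint's range is limited). The gripper opens to 88 mm and grips with 3 to 60 N. Pads are 20 mm wide; open, the fingers measure 115 mm over their backs; the gripper's body (75 mm by 178 mm) begins 61 mm behind the grasp point.
Start: joints at [-1.223, 0.423, 1.63, -0, 1.089, -0.019], TCP at [224.16, -583.401, 222.675] pointing down, gripper open.
Joint ranges: [-3, 3], [-0.9, 2.11], [0.09, 2.58], [-1.31, 4.45], [0.11, 2.69], [-2.54, 2.54]. Speed limits (rad/s): [2.39, 2.39, 3.01, 3.14, 3.14, 3.14].

### API

Orientations are given as a rotation vector (axis times angle).
In Python, from workcell import ctrl gives the robot as it stands. The module is installed in compiled form; this text tells all that it offers.
- The arm moves only by the shell command python3 -m creep 'ROWS'. ROWS is JSON, a list of rows, each an object with "translation": the shift along the tool's x, y, z in mm, a list of three; "angular": the turn, a rotation vector about the tool's x, y, z in rad, a list of three; "jaw": the opening, from 0 (shut) to 1 (fully open). A call has exactly 8 rows; each row is the pose to reach, as a shift and turn from the pose commanded when the call began, along the tool's axes at that moment; what a row does not reach only later rows make up. A row lasts 1/8 s, in which the tool goes at most 62.5 mm and 10.7 degrees, less where a joint would pass 70% of its speed; a pose out of reach is approached as far as the arm can. A call with a gripper value outside its range is refused whole. The fingers move at their own pace and stop on an object; the grip force is fixed at half the most. Time passes only in rows, so rows that repeat a pose let the fingers close, or fill a call up. It gives the time, the measured TCP pose, the force, the opening and the grip force at its end, in the units of the state.
- ctrl.get_obs(): the state, without advancing time (a new reading comes with each control period).
- ctrl.get_image(name): name is "scene" or "top"; returns the picture (400x640x3 uint8, red, green, blue); there is no depth.
- ctrl.camera_info(name): a dict with "camera_matrix" (3x3 intrinsics, pixels), "world_from_camera" (4x4, takes a point from camera to world coordinates). Camera axes: x right, y up, looking along -z (the intrinsics and any distortion apply to the point x, -y, -z); pixel columns grow to the right and rows downward; lengths in mm; the calibration is good to about 2 mm. A picture is of the moment at which its call begins. camera_info takes no time and is no camera call.
- ctrl.close_job(): hands the job in; it is judged then, once.
Trained networks look in the newest picture that a camera, given by its name, has taken for a name from the list of things; names that differ only in an ending like _2 or _b are one class to them, and where a whole thing is asked for, a point or a joint stands for the part that bears it (a point fixed in the world has none). Each returns a list of dicts, best first, with "score" (0 to 1); they miss things now and then, are a little off and sometimes report something else, mostly with a low value. They report only what shows in the picture. A call takes as long as a camera call.
- ctrl.look_for(camera, label): "rect" ([left, top, right, bottom] in pixels, round what is visible of it).
The state is a dict: "t": time; "qpos": joint angles; "qvel": joint speeds; "joint_torque": joint torques, N m; "ee_pos": TCP position; "orientation": TCP orientation; "ft_force": force on the tool from outside, world axes, zero at the start; "moment": the same for the moment, N m; "width": finger opening in mm; "grasp_force": force on a finger pad.
Only numpy, scipy, OpenCV 4.12 (cv2) and the standard library are available. Lean on these libraries where they do the work, as an engineer would, in place of code of your own. Each camera call takes 0.05 s, during which the arm holds its last target. There are 200 camera calls.

## Working session

There is one attempt and no reset: what is moved stays moved. The work goes in short steps, Python scripts to look and compute and a shell command to move; the robot and the scene stay as the last step left them, time stands still between calls to the robot, and variables do not carry over. Pictures are saved under pics/ and viewed, at most 10 in all, crops included, and the job is handed in when it is done.

```bash
mkdir -p pics; cat > h.py <<'E'
import numpy as np, cv2
from scipy.spatial.transform import Rotation as R
from workcell import ctrl
def ray(cam,px):
    i=ctrl.camera_info(cam);K=np.array(i["camera_matrix"]);T=np.array(i["world_from_camera"])
    d=np.linalg.inv(K)@[px[0],px[1],1]; d=T[:3,:3]@[d[0],-d[1],-d[2]]
    return T[:3,3],d
def onz(cam,px,z):
    o,d=ray(cam,px); return o+d*(z-o[2])/d[2]
def snap(cam,name):
    im=ctrl.get_image(cam); cv2.imwrite(f"pics/{name}.png",cv2.cvtColor(im,cv2.COLOR_RGB2BGR)); return im
E
python3 - <<'E'
from h import *
for c in("top","scene"):
    snap(c,c+"0"); i=ctrl.camera_info(c); print(c,[k for k in i],np.round(i["world_from_camera"],2).tolist(),np.round(i["camera_matrix"],1).tolist())
    for n in("cork_a","tray","ramekin","mustard","salt","opener","pen","glass","bottle_a"):
        for d in ctrl.look_for(c,n)[:4]:
            r=d["rect"];m=[(r[0]+r[2])/2,(r[1]+r[3])/2]
            print(c,n,round(d["score"],2),np.round(r).tolist(),np.round(onz(c,m,11.5)[:2]).tolist())
o=ctrl.get_obs();print(o["t"],o["ee_pos"],o["orientation"],ctrl.hold_point_z,R.from_rotvec(o["orientation"]).as_matrix().round(3).tolist())
E
```

```text
top ['camera_matrix', 'world_from_camera'] [[-0.02, 0.98, -0.18, 307.26], [-1.0, -0.03, -0.01, -96.53], [-0.01, 0.18, 0.98, 1144.44], [0.0, 0.0, 0.0, 1.0]] [[365.6, 0.0, 321.4], [0.0, 365.6, 200.6], [0.0, 0.0, 1.0]]
top cork_a 0.45 [350.0, 221.0, 365.0, 236.0] [429.0, -195.0]
top tray 0.8 [209.0, 168.0, 275.0, 245.0] [508.0, 166.0]
top ramekin 0.73 [361.0, 189.0, 378.0, 210.0] [520.0, -238.0]
top ramekin 0.42 [354.0, 223.0, 365.0, 232.0] [432.0, -201.0]
top mustard 0.6 [162.0, 139.0, 190.0, 165.0] [694.0, 384.0]
top salt 0.61 [420.0, 240.0, 440.0, 251.0] [370.0, -415.0]
top opener 0.62 [409.0, 179.0, 418.0, 214.0] [526.0, -376.0]
top opener 0.62 [430.0, 111.0, 493.0, 169.0] [707.0, -542.0]
top opener 0.45 [420.0, 238.0, 438.0, 249.0] [377.0, -412.0]
top pen 0.82 [464.0, 222.0, 472.0, 270.0] [367.0, -530.0]
top glass 0.85 [438.0, 153.0, 484.0, 195.0] [594.0, -532.0]
top glass 0.66 [354.0, 224.0, 364.0, 231.0] [431.0, -200.0]
top bottle_a 0.96 [399.0, 109.0, 447.0, 168.0] [716.0, -419.0]
top bottle_a 0.89 [431.0, 111.0, 491.0, 168.0] [710.0, -542.0]
scene ['camera_matrix', 'world_from_
[... 726 characters left out ...]
.0] [530.0, -226.0]
scene salt 0.7 [364.0, 259.0, 375.0, 279.0] [391.0, -394.0]
scene salt 0.21 [318.0, 235.0, 330.0, 243.0] [436.0, -201.0]
scene opener 0.68 [371.0, 232.0, 390.0, 249.0] [531.0, -376.0]
scene opener 0.39 [327.0, 208.0, 341.0, 217.0] [575.0, -168.0]
scene pen 0.35 [370.0, 233.0, 387.0, 251.0] [520.0, -372.0]
scene glass 0.85 [407.0, 212.0, 431.0, 250.0] [645.0, -481.0]
scene bottle_a 0.66 [384.0, 196.0, 405.0, 229.0] [695.0, -369.0]
scene bottle_a 0.61 [407.0, 225.0, 421.0, 238.0] [635.0, -466.0]
1.0 [ 224.14171899 -583.39865614  222.66730472] [-3.08887672e+00 -5.72917350e-01  2.06152850e-05] 18.700000000000003 [[0.933, 0.359, -0.0], [0.359, -0.933, 0.0], [-0.0, -0.0, -1.0]]
```

View pics/top0.png

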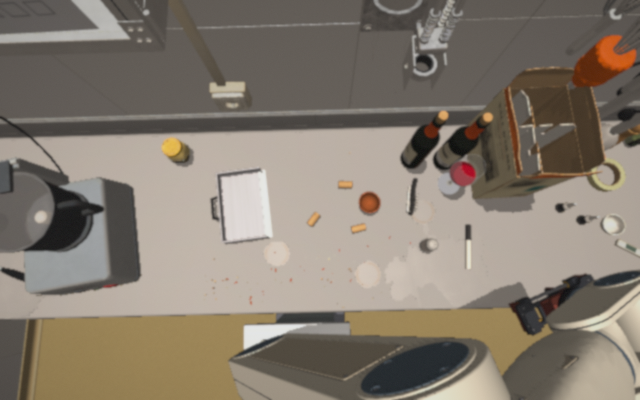

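View pics/scene0.png

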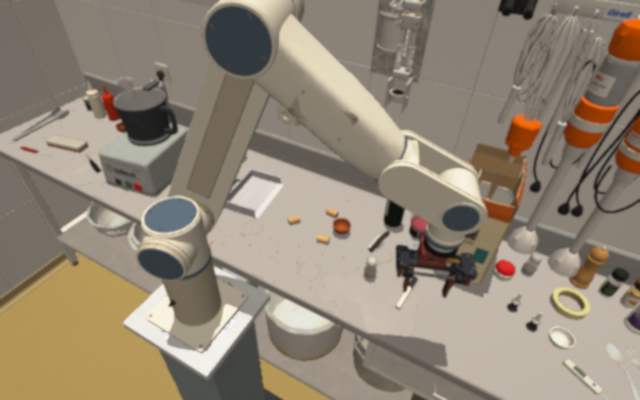

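The top view shows corks near (345,184), (314,219) and (359,228). The ramekin is at (369,203) and the tray mouth runs from (263,169) to (271,240), facing right (-y). Next I'll measure these more precisely in both views.

```bash
python3 - <<'E'
from h import *
for c,box in(("top",(300,170,385,245)),("scene",(280,200,360,250))):
    im=cv2.imread(f"pics/{c}0.png");hsv=cv2.cvtColor(im,cv2.COLOR_BGR2HSV)
    m=cv2.inRange(hsv,(5,90,120),(25,255,255));x0,y0,x1,y1=box
    mm=np.zeros_like(m);mm[y0:y1,x0:x1]=m[y0:y1,x0:x1]
    n,l,s,ce=cv2.connectedComponentsWithStats(mm)
    for k in range(1,n):
        if s[k,4]<12: continue
        p=np.argwhere(l==k)[:,::-1].astype(np.float64); w=np.array([onz(c,q,11.5)[:2] for q in p])
        e,v=np.linalg.eigh(np.cov(w.T)); print(c,s[k].tolist(),ce[k].round(1),w.mean(0).round(),"axis deg",np.degrees(np.arctan2(v[1,1],v[0,1])).round(),(np.sqrt(12*e)).round())
print("tray px->z0", [(q,onz("top",q,3)[:2].round().tolist()) for q in((263,169),(271,240))])
im=cv2.imread("pics/top0.png")[140:290,180:430]; cv2.imwrite("pics/crop0.png",cv2.resize(im,None,fx=3.2,fy=3.2,interpolation=cv2.INTER_CUBIC))
E
```

```text
top [339, 181, 13, 7, 87] [344.9 184.1] [ 571. -161.] axis deg 89.0 [22. 40.]
top [359, 192, 21, 21, 293] [368.5 203. ] [ 508. -233.] axis deg -152.0 [56. 58.]
top [308, 213, 12, 13, 88] [313.2 218.8] [463. -58.] axis deg 143.0 [20. 42.]
top [351, 224, 15, 9, 90] [358.1 227.7] [ 431. -197.] axis deg 103.0 [20. 43.]
scene [326, 208, 12, 9, 61] [331.5 211.8] [ 574. -158.] axis deg 78.0 [29. 45.]
scene [288, 216, 12, 8, 65] [293.7 219.4] [465. -56.] axis deg 150.0 [29. 44.]
scene [333, 218, 18, 14, 158] [341.4 225.1] [ 529. -222.] axis deg -136.0 [58. 64.]
scene [317, 235, 12, 8, 72] [322.6 238.5] [ 434. -195.] axis deg 94.0 [29. 43.]
tray px->z0 [((263, 169), [631.0, 101.0]), ((271, 240), [401.0, 75.0])]
```

View pics/crop0.png

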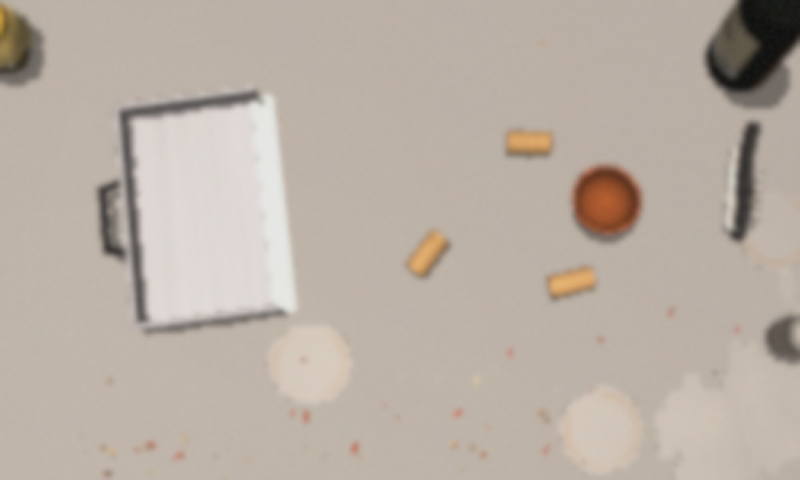

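```bash
cat >> h.py <<'E'
def go(*targets):
    o=ctrl.get_obs(); M=R.from_rotvec(o["orientation"]).as_matrix(); p=np.array(o["ee_pos"])
    print("t",round(o["t"],2),"p",p.round(1),"heading",np.degrees(np.arctan2(M[1,0],M[0,0])).round(1),"f",np.round(o["ft_force"],1),"w",round(o["width"],1))
    for x,y,z,h in targets:
        a=np.radians(h);G=np.array([[np.cos(a),np.sin(a),0],[np.sin(a),-np.cos(a),0],[0,0,-1]])
        print((x,y,z,h),"tr",(M.T@(np.array([x,y,z])-p)).round(1).tolist(),"ang",R.from_matrix(M.T@G).as_rotvec().round(3).tolist())
E
python3 -c "
from h import *
go((451,-105,120,75),(451,-105,30,75),(451,-105,7,75))"
```

```text
t 1.0 p [ 224.1 -583.4  222.7] heading 21.0 f [-0.2  0.5 -0.2] w 88.1
(451, -105, 120, 75) tr [383.3, -365.2, 102.7] ang [-0.0, -0.0, -0.942]
(451, -105, 30, 75) tr [383.3, -365.2, 192.7] ang [-0.0, -0.0, -0.942]
(451, -105, 7, 75) tr [383.3, -365.2, 215.7] ang [-0.0, -0.0, -0.942]
```

```bash
python3 -m creep '[{"translation":[48,-46,13],"angular":[0,0,-0.12],"jaw":0.12},{"translation":[96,-91,26],"angular":[0,0,-0.24],"jaw":0.12},{"translation":[144,-137,39],"angular":[0,0,-0.36],"jaw":0.12},{"translation":[192,-183,52],"angular":[0,0,-0.48],"jaw":0.12},{"translation":[240,-228,65],"angular":[0,0,-0.6],"jaw":0.12},{"translation":[288,-274,78],"angular":[0,0,-0.72],"jaw":0.12},{"translation":[335,-320,90],"angular":[0,0,-0.84],"jaw":0.12},{"translation":[383,-365,103],"angular":[0,0,-0.942],"jaw":0.12}]'
python3 -c "
from h import *
go((451,-105,7,75),(451,-105,40,75))"
```

```text
t: 2.0
ee_pos: [435.3, -138.2, 127.1]
orientation: [2.489, 1.916, 0.001]
ft_force: [0.8, 0.2, 0.5]
width: 12.5
grasp_force: 0.0
t 2.0 p [ 435.3 -138.2  127.1] heading 75.2 f [0.8 0.2 0.5] w 12.5
(451, -105, 7, 75) tr [36.1, 6.5, 120.1] ang [0.001, 0.0, 0.003]
(451, -105, 40, 75) tr [36.1, 6.6, 87.1] ang [0.001, 0.0, 0.003]
```

```bash
python3 -m creep '[{"translation":[0,0,0],"angular":[0,0,0],"jaw":0.12},{"translation":[0,0,20],"angular":[0,0,0],"jaw":0.12},{"translation":[0,0,50],"angular":[0,0,0],"jaw":0.12},{"translation":[0,0,80],"angular":[0,0,0],"jaw":0.12},{"translation":[0,0,103],"angular":[0,0,0],"jaw":0.12},{"translation":[0,0,113],"angular":[0,0,0],"jaw":0.12},{"translation":[0,0,113],"angular":[0,0,0],"jaw":0.12},{"translation":[0,0,113],"angular":[0,0,0],"jaw":0.12}]'
python3 -c "
from h import *
go((451,-105,7,75))
snap('top','top1');snap('scene','scene1')
a=cv2.imread('pics/top1.png')[150:260,190:410];b=cv2.imread('pics/scene1.png')[150:260,200:420]
cv2.imwrite('pics/c1.png',cv2.resize(np.vstack([a,b]),None,fx=2.7,fy=2.7,interpolation=cv2.INTER_CUBIC))"
```

```text
t: 3.0
ee_pos: [434.8, -140.4, 14.9]
orientation: [2.492, 1.911, 0.001]
ft_force: [-0.4, -0.3, -0.4]
width: 10.6
grasp_force: 0.0
t 3.0 p [ 434.8 -140.4   14.9] heading 75.0 f [-0.4 -0.3 -0.4] w 10.6
(451, -105, 7, 75) tr [38.4, 6.4, 7.9] ang [0.001, 0.0, -0.001]
```

View pics/c1.png

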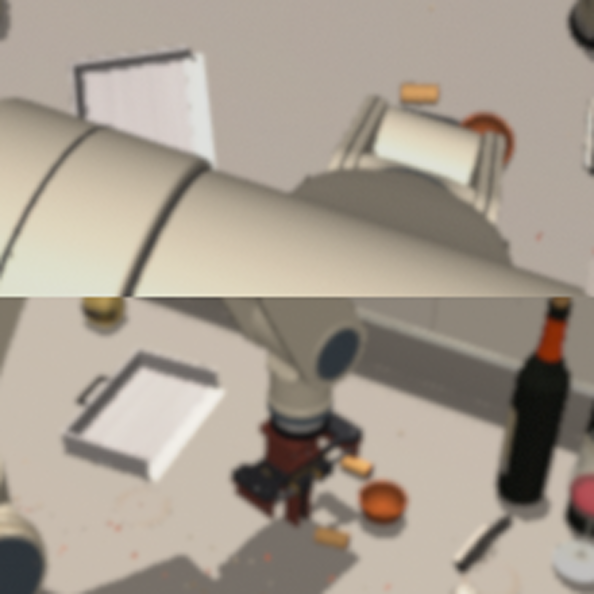

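The scene view shows the fingers behind cork 2. The other two corks and the ramekin haven't moved. Starting the first push.

```bash
cat > lk.py <<'E'
from h import *
go()
for c in("scene","top"):
    ctrl.get_image(c)
    for n in("cork_a","ramekin"):
        for d in ctrl.look_for(c,n)[:4]:
            r=d["rect"];m=[(r[0]+r[2])/2,(r[1]+r[3])/2];w=onz(c,m,13)[:2];e=w-[520,82]
            print(c,n,round(d["score"],2),np.round(r).tolist(),w.round().tolist(),"u,v",np.round([-.117*e[0]+.993*e[1],-.993*e[0]-.117*e[1]]).tolist())
E
python3 -m creep '[{"translation":[20,6,8],"angular":[0,0,0],"jaw":0.12},{"translation":[38,6,8],"angular":[0,0,0],"jaw":0.12},{"translation":[50,6,8],"angular":[0,0,0],"jaw":0.12},{"translation":[60,6,8],"angular":[0,0,0],"jaw":0.12},{"translation":[70,6,8],"angular":[0,0,0],"jaw":0.12},{"translation":[80,6,8],"angular":[0,0,0],"jaw":0.12},{"translation":[90,6,8],"angular":[0,0,0],"jaw":0.12},{"translation":[100,6,8],"angular":[0,0,0],"jaw":0.12}]'
python3 lk.py
```

```text
t: 4.1
ee_pos: [466.2, -44.3, 6.1]
orientation: [-2.493, -1.912, -0.0]
ft_force: [0.9, -0.3, 0.6]
width: 10.7
grasp_force: 0.0
t 4.1 p [466.2 -44.3   6.1] heading 75.0 f [ 0.9 -0.3  0.6] w 10.7
scene cork_a 0.75 [364.0, 257.0, 376.0, 277.0] [400.0, -393.0] u,v [-458.0, 175.0]
scene cork_a 0.41 [318.0, 234.0, 328.0, 244.0] [432.0, -196.0] u,v [-266.0, 120.0]
scene ramekin 0.7 [333.0, 216.0, 352.0, 238.0] [521.0, -231.0] u,v [-311.0, 36.0]
top cork_a 0.6 [351.0, 223.0, 367.0, 234.0] [428.0, -201.0] u,v [-270.0, 125.0]
top ramekin 0.86 [359.0, 190.0, 381.0, 210.0] [518.0, -238.0] u,v [-317.0, 39.0]
```

```bash
cat > crop.py <<'E'
import sys
from h import *
n=sys.argv[1]
snap('top','t'+n);snap('scene','s'+n)
a=cv2.imread(f'pics/t{n}.png')[150:260,190:410];b=cv2.imread(f'pics/s{n}.png')[150:260,200:420]
cv2.imwrite(f'pics/c{n}.png',cv2.resize(np.vstack([a,b]),None,fx=2.7,fy=2.7,interpolation=cv2.INTER_CUBIC))
E
python3 crop.py 2
```

```text
(no output)
```

View pics/c2.png

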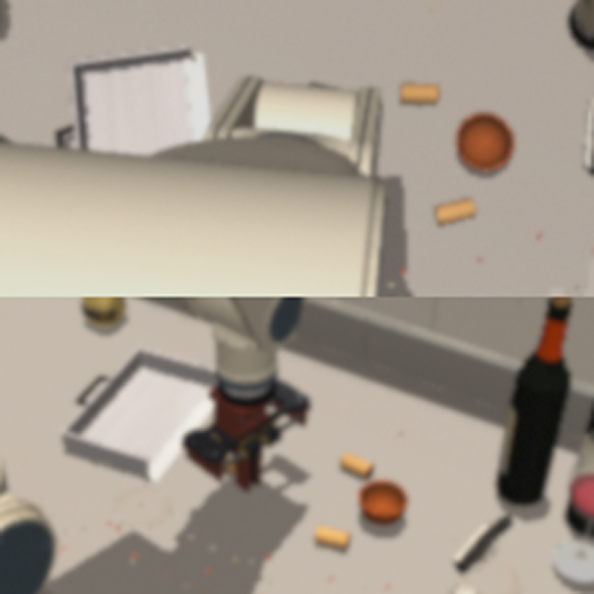

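Cork 2 is out of sight in front of the fingers, and everything else is where it was. Continuing the push.

```bash
python3 -m creep '[{"translation":[10,0,-1],"angular":[0,0,0],"jaw":0.12},{"translation":[22,0,-1],"angular":[0,0,0],"jaw":0.12},{"translation":[34,0,-1],"angular":[0,0,0],"jaw":0.12},{"translation":[46,0,-1],"angular":[0,0,0],"jaw":0.12},{"translation":[58,0,-1],"angular":[0,0,0],"jaw":0.12},{"translation":[70,0,-1],"angular":[0,0,0],"jaw":0.12},{"translation":[82,0,-1],"angular":[0,0,0],"jaw":0.12},{"translation":[94,0,-1],"angular":[0,0,0],"jaw":0.12}]'
python3 lk.py; python3 crop.py 3
```

```text
t: 5.5
ee_pos: [490.5, 46.7, 7.1]
orientation: [-2.493, -1.912, 0.0]
ft_force: [0.1, -0.4, -1.0]
width: 10.9
grasp_force: 0.0
t 5.5 p [490.5  46.7   7.1] heading 75.0 f [ 0.1 -0.4 -1. ] w 10.9
scene cork_a 0.62 [316.0, 236.0, 330.0, 244.0] [428.0, -201.0] u,v [-270.0, 125.0]
scene cork_a 0.37 [279.0, 196.0, 289.0, 203.0] [539.0, 36.0] u,v [-48.0, -14.0]
scene ramekin 0.74 [332.0, 218.0, 352.0, 239.0] [514.0, -233.0] u,v [-312.0, 43.0]
top cork_a 0.66 [338.0, 181.0, 356.0, 187.0] [572.0, -168.0] u,v [-254.0, -22.0]
top cork_a 0.49 [350.0, 225.0, 367.0, 232.0] [429.0, -199.0] u,v [-268.0, 123.0]
top ramekin 0.73 [359.0, 192.0, 382.0, 211.0] [514.0, -239.0] u,v [-318.0, 44.0]
```

View pics/c3.png

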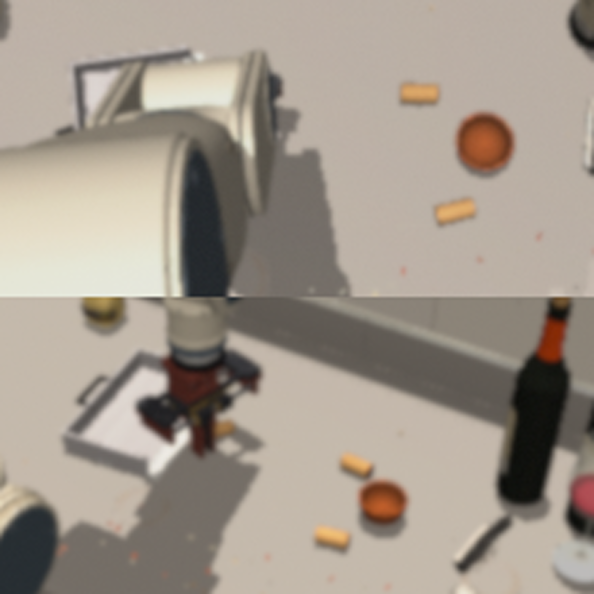

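Cork 2 is slipping out on the right (+x) side of the fingers: in the crop it shows at (224,429), about (538,36) in the world. I'll retreat above cork 1's start and look again.

```bash
python3 -c "
from h import *
go((480,10,60,75),(572,-218,90,91))"
```

```text
t 5.9 p [490.2  45.6   7.1] heading 75.0 f [-0.3 -0.9 -0.6] w 10.4
(480, 10, 60, 75) tr [-37.0, -0.6, -52.9] ang [-0.0, 0.0, -0.001]
(572, -218, 90, 91) tr [-233.3, 147.4, -82.9] ang [-0.0, 0.0, -0.28]
```

```bash
python3 -m creep '[{"translation":[-15,0,-5],"angular":[0,0,0],"jaw":0.12},{"translation":[-37,0,-50],"angular":[0,0,0],"jaw":0.12},{"translation":[-75,28,-83],"angular":[0,0,-0.05],"jaw":0.12},{"translation":[-115,57,-83],"angular":[0,0,-0.1],"jaw":0.12},{"translation":[-155,88,-83],"angular":[0,0,-0.15],"jaw":0.12},{"translation":[-195,118,-83],"angular":[0,0,-0.2],"jaw":0.12},{"translation":[-233,147,-83],"angular":[0,0,-0.28],"jaw":0.12},{"translation":[-233,147,-83],"angular":[0,0,-0.28],"jaw":0.12}]'
cat > seg.py <<'E'
from h import *
go()
for c,box in(("top",(200,150,400,260)),("scene",(225,165,360,250))):
    im=ctrl.get_image(c);hsv=cv2.cvtColor(im,cv2.COLOR_RGB2HSV)
    m=cv2.inRange(hsv,(5,90,100),(25,255,255));x0,y0,x1,y1=box
    mm=np.zeros_like(m);mm[y0:y1,x0:x1]=m[y0:y1,x0:x1]
    n,l,s,ce=cv2.connectedComponentsWithStats(mm)
    for k in range(1,n):
        if s[k,4]<15: continue
        p=np.argwhere(l==k)[:,::-1].astype(float); w=np.array([onz(c,q,12)[:2] for q in p])
        e,v=np.linalg.eigh(np.cov(w.T));d=w.mean(0)-[520,82]
        print(c,s[k].tolist(),w.mean(0).round(),"axis",np.degrees(np.arctan2(v[1,1],v[0,1])).round(),(np.sqrt(12*e)).round(),"u,v",np.round([-.117*d[0]+.993*d[1],-.993*d[0]-.117*d[1]]))
E
python3 seg.py
```

```text
t: 6.9
ee_pos: [572.4, -221.2, 90.5]
orientation: [2.204, 2.236, 0.001]
ft_force: [-0.4, 0.5, -0.7]
width: 10.8
grasp_force: 0.0
t 6.9 p [ 572.4 -221.2   90.5] heading 90.8 f [-0.4  0.5 -0.7] w 10.8
top [275, 190, 10, 10, 66] [542.  46.] axis 141.0 [21. 32.] u,v [-39. -17.]
scene [276, 196, 11, 7, 54] [539.  50.] axis 157.0 [29. 44.] u,v [-34. -15.]
scene [326, 208, 12, 9, 63] [ 574. -159.] axis 76.0 [29. 47.] u,v [-246.  -25.]
scene [333, 218, 18, 13, 155] [ 532. -220.] axis -158.0 [55. 62.] u,v [-301.   24.]
scene [317, 235, 12, 8, 74] [ 433. -195.] axis 95.0 [29. 44.] u,v [-265.  119.]
```

```bash
python3 -c "
from h import *
go((556,1,90,97),(556,1,7,97))"
```

```text
t 7.0 p [ 570.7 -217.8   89.9] heading 90.9 f [ 0.  -0.6 -0. ] w 10.4
(556, 1, 90, 97) tr [219.0, -11.3, 0.0] ang [-0.001, -0.001, -0.107]
(556, 1, 7, 97) tr [219.0, -11.2, 83.0] ang [-0.001, -0.001, -0.107]
```

```bash
python3 -m creep '[{"translation":[45,-3,0],"angular":[0,0,-0.03],"jaw":0.2},{"translation":[100,-5,0],"angular":[0,0,-0.06],"jaw":0.2},{"translation":[155,-8,0],"angular":[0,0,-0.09],"jaw":0.2},{"translation":[200,-10,0],"angular":[0,0,-0.107],"jaw":0.2},{"translation":[219,-11,20],"angular":[0,0,-0.107],"jaw":0.2},{"translation":[219,-11,50],"angular":[0,0,-0.107],"jaw":0.2},{"translation":[219,-11,75],"angular":[0,0,-0.107],"jaw":0.2},{"translation":[219,-11,83],"angular":[0,0,-0.107],"jaw":0.2}]'
python3 -m creep '[{"translation":[0,0,0],"angular":[0,0,0],"jaw":0.2},{"translation":[6,0,0],"angular":[0,0,0],"jaw":0.2},{"translation":[12,0,0],"angular":[0,0,0],"jaw":0.2},{"translation":[18,0,0],"angular":[0,0,0],"jaw":0.2},{"translation":[24,0,0],"angular":[0,0,0],"jaw":0.2},{"translation":[30,0,0],"angular":[0,0,0],"jaw":0.2},{"translation":[36,0,0],"angular":[0,0,0],"jaw":0.2},{"translation":[42,0,0],"angular":[0,0,0],"jaw":0.2}]'
python3 seg.py; python3 crop.py 4
```

```text
t: 8.0
ee_pos: [554.8, 2.5, 6.0]
orientation: [-2.075, -2.355, 0.003]
ft_force: [0.3, -0.1, 0.0]
width: 17.2
grasp_force: 0.0
t: 9.0
ee_pos: [551.8, 43.6, 7.1]
orientation: [-2.078, -2.356, 0.0]
ft_force: [-0.3, -0.8, 0.6]
width: 17.6
grasp_force: 0.1
t 9.0 p [551.8  43.6   7.1] heading 97.2 f [-0.3 -0.8  0.6] w 17.6
top [339, 181, 13, 7, 89] [ 572. -161.] axis 89.0 [22. 41.] u,v [-247.  -23.]
top [359, 192, 21, 21, 360] [ 511. -235.] axis -167.0 [58. 60.] u,v [-314.   46.]
top [352, 224, 14, 9, 89] [ 431. -198.] axis 104.0 [20. 43.] u,v [-267.  121.]
scene [273, 194, 7, 7, 35] [536.  71.] axis -139.0 [26. 33.] u,v [-13. -15.]
scene [326, 208, 12, 9, 63] [ 574. -159.] axis 76.0 [29. 47.] u,v [-246.  -25.]
scene [333, 218, 18, 14, 207] [ 530. -221.] axis -145.0 [58. 66.] u,v [-303.   25.]
scene [317, 235, 12, 8, 72] [ 433. -195.] axis 94.0 [29. 43.] u,v [-265.  118.]
```

View pics/c4.png

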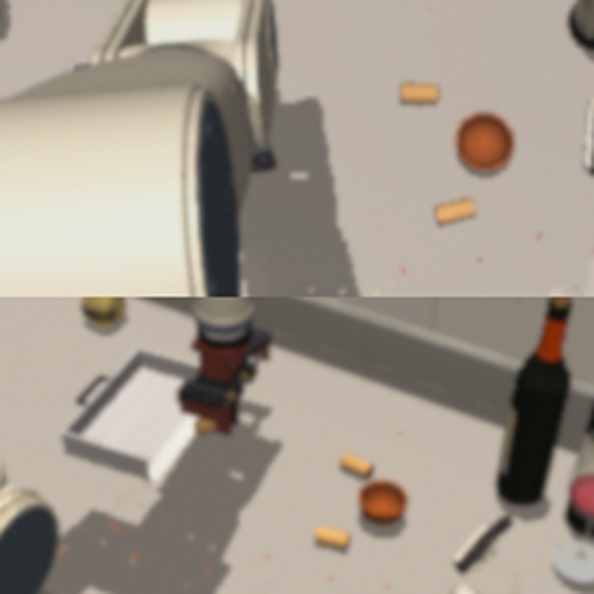

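Cork 2 sits in front of the fingers at the lip; its visible left end is at crop (207,425). Continuing into the tray.

```bash
python3 -m creep '[{"translation":[7,0,-1],"angular":[0,0,0],"jaw":0.2},{"translation":[14,0,-1],"angular":[0,0,0],"jaw":0.2},{"translation":[21,0,-1],"angular":[0,0,0],"jaw":0.2},{"translation":[28,0,-1],"angular":[0,0,0],"jaw":0.2},{"translation":[35,0,-1],"angular":[0,0,0],"jaw":0.2},{"translation":[42,0,-1],"angular":[0,0,0],"jaw":0.2},{"translation":[49,0,-1],"angular":[0,0,0],"jaw":0.2},{"translation":[56,0,-1],"angular":[0,0,0],"jaw":0.2}]'
python3 seg.py; python3 crop.py 5
```

```text
t: 10.2
ee_pos: [544.7, 99.3, 8.1]
orientation: [-2.078, -2.356, 0.0]
ft_force: [-0.0, -0.5, 0.5]
width: 17.8
grasp_force: 0.1
t 10.2 p [544.7  99.3   8.1] heading 97.2 f [-0.  -0.5  0.5] w 17.8
top [339, 181, 13, 7, 88] [ 571. -161.] axis 90.0 [22. 40.] u,v [-248.  -23.]
top [359, 192, 21, 21, 362] [ 511. -235.] axis -173.0 [58. 60.] u,v [-314.   46.]
top [351, 224, 15, 9, 89] [ 431. -197.] axis 104.0 [20. 43.] u,v [-267.  121.]
scene [261, 190, 6, 6, 26] [532. 129.] axis 50.0 [21. 32.] u,v [ 46. -18.]
scene [326, 208, 12, 9, 64] [ 573. -159.] axis 76.0 [29. 46.] u,v [-246.  -25.]
scene [333, 218, 18, 14, 205] [ 530. -221.] axis -149.0 [58. 66.] u,v [-303.   25.]
scene [317, 235, 12, 8, 72] [ 433. -195.] axis 94.0 [29. 43.] u,v [-265.  118.]
```

View pics/c5.png

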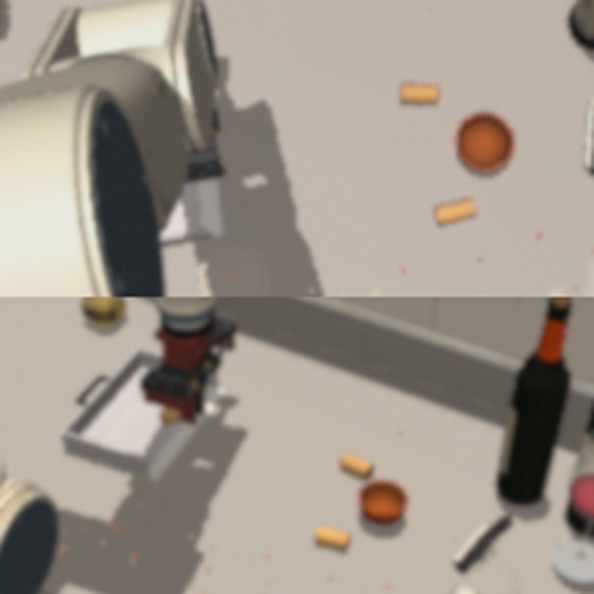

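Cork 2 is over the lip, with its visible end at crop (171,413). I'll push it 40 mm further, slowing down, then back off.

```bash
python3 -m creep '[{"translation":[7,0,0],"angular":[0,0,0],"jaw":0.2},{"translation":[14,0,0],"angular":[0,0,0],"jaw":0.2},{"translation":[21,0,0],"angular":[0,0,0],"jaw":0.2},{"translation":[27,0,0],"angular":[0,0,0],"jaw":0.2},{"translation":[32,0,0],"angular":[0,0,0],"jaw":0.2},{"translation":[36,0,0],"angular":[0,0,0],"jaw":0.2},{"translation":[39,0,0],"angular":[0,0,0],"jaw":0.2},{"translation":[40,0,0],"angular":[0,0,0],"jaw":0.2}]'
python3 -c "
from h import *
go((572,-218,90,91))"
```

```text
t: 11.4
ee_pos: [539.8, 138.6, 8.1]
orientation: [2.078, 2.356, 0.0]
ft_force: [-0.2, 0.0, -0.6]
width: 17.9
grasp_force: 0.1
t 11.4 p [539.8 138.6   8.1] heading 97.2 f [-0.2  0.  -0.6] w 17.9
(572, -218, 90, 91) tr [-357.9, -12.6, -81.9] ang [0.0, 0.0, 0.108]
```

```bash
python3 -m creep '[{"translation":[-15,0,-5],"angular":[0,0,0],"jaw":0.12},{"translation":[-45,0,-45],"angular":[0,0,0],"jaw":0.12},{"translation":[-90,-2,-82],"angular":[0,0,0],"jaw":0.12},{"translation":[-145,-4,-82],"angular":[0,0,0.03],"jaw":0.12},{"translation":[-200,-7,-82],"angular":[0,0,0.05],"jaw":0.12},{"translation":[-255,-9,-82],"angular":[0,0,0.08],"jaw":0.12},{"translation":[-308,-11,-82],"angular":[0,0,0.108],"jaw":0.12},{"translation":[-358,-13,-82],"angular":[0,0,0.108],"jaw":0.12}]'
python3 seg.py
```

```text
t: 12.4
ee_pos: [571.0, -221.4, 90.5]
orientation: [2.204, 2.238, 0.0]
ft_force: [0.5, 0.5, 0.3]
width: 10.5
grasp_force: 0.0
t 12.4 p [ 571.  -221.4   90.5] heading 90.9 f [0.5 0.5 0.3] w 10.5
scene [252, 187, 10, 7, 46] [534. 164.] axis 171.0 [26. 44.] u,v [ 79. -24.]
scene [326, 208, 12, 9, 64] [ 573. -159.] axis 76.0 [29. 46.] u,v [-246.  -25.]
scene [333, 218, 18, 13, 154] [ 531. -220.] axis -165.0 [55. 61.] u,v [-301.   24.]
scene [317, 235, 12, 8, 72] [ 433. -196.] axis 97.0 [29. 42.] u,v [-266.  119.]
```

```bash
python3 -c "
from h import *
go((571,-204,7,87.5))"
```

```text
t 12.5 p [ 571.8 -224.    90.7] heading 90.7 f [0.5 0.2 0.8] w 10.9
(571, -204, 7, 87.5) tr [20.2, -0.7, 83.7] ang [0.002, 0.002, 0.056]
```

```bash
python3 -m creep '[{"translation":[10,0,0],"angular":[0,0,0.03],"jaw":0.12},{"translation":[20,0,5],"angular":[0,0,0.056],"jaw":0.12},{"translation":[20,0,30],"angular":[0,0,0.056],"jaw":0.12},{"translation":[20,0,55],"angular":[0,0,0.056],"jaw":0.12},{"translation":[20,0,75],"angular":[0,0,0.056],"jaw":0.12},{"translation":[20,0,83],"angular":[0,0,0.056],"jaw":0.12},{"translation":[20,0,83],"angular":[0,0,0.056],"jaw":0.12},{"translation":[20,0,83],"angular":[0,0,0.056],"jaw":0.12}]'
python3 seg.py
python3 -c "
from h import *
go((586,133,7,87.5))"
```

```text
t: 13.5
ee_pos: [571.8, -198.5, 7.8]
orientation: [2.264, 2.177, 0.001]
ft_force: [0.2, 0.5, -0.3]
width: 10.5
grasp_force: 0.0
t 13.5 p [ 571.8 -198.5    7.8] heading 87.8 f [ 0.2  0.5 -0.3] w 10.5
scene [252, 187, 10, 7, 46] [534. 164.] axis 171.0 [26. 44.] u,v [ 79. -24.]
scene [326, 210, 10, 7, 22] [ 565. -157.] axis 77.0 [11. 44.] u,v [-243.  -17.]
scene [333, 218, 18, 13, 154] [ 532. -220.] axis -153.0 [55. 63.] u,v [-301.   24.]
scene [317, 235, 12, 8, 74] [ 433. -195.] axis 95.0 [29. 44.] u,v [-265.  119.]
t 13.6 p [ 571.8 -198.5    7.9] heading 87.8 f [-0.  -0.2 -0.2] w 10.3
(586, 133, 7, 87.5) tr [331.9, 1.3, 0.8] ang [0.001, 0.0, 0.005]
```

```bash
python3 -m creep '[{"translation":[6,0,0],"angular":[0,0,0],"jaw":0.12},{"translation":[12,0,0],"angular":[0,0,0],"jaw":0.12},{"translation":[20,0,0],"angular":[0,0,0],"jaw":0.12},{"translation":[30,0,0],"angular":[0,0,0],"jaw":0.12},{"translation":[40,0,0],"angular":[0,0,0],"jaw":0.12},{"translation":[50,0,0],"angular":[0,0,0],"jaw":0.12},{"translation":[60,0,0],"angular":[0,0,0],"jaw":0.12},{"translation":[70,0,0],"angular":[0,0,0],"jaw":0.12}]'
python3 seg.py
```

```text
t: 14.6
ee_pos: [574.0, -127.6, 7.1]
orientation: [-2.264, -2.178, -0.0]
ft_force: [-0.3, -0.3, -0.5]
width: 10.5
grasp_force: 0.0
t 14.6 p [ 574.  -127.6    7.1] heading 87.8 f [-0.3 -0.3 -0.5] w 10.5
scene [252, 187, 10, 7, 46] [534. 164.] axis 171.0 [26. 44.] u,v [ 79. -24.]
scene [312, 204, 8, 6, 19] [566. -92.] axis 79.0 [11. 41.] u,v [-178.  -26.]
scene [333, 218, 18, 14, 193] [ 530. -223.] axis -160.0 [57. 67.] u,v [-304.   26.]
scene [317, 235, 12, 8, 75] [ 434. -195.] axis 99.0 [30. 43.] u,v [-265.  118.]
```

```bash
python3 -m creep '[{"translation":[10,0,0],"angular":[0,0,0],"jaw":0.12},{"translation":[20,0,0],"angular":[0,0,0],"jaw":0.12},{"translation":[30,0,0],"angular":[0,0,0],"jaw":0.12},{"translation":[40,0,0],"angular":[0,0,0],"jaw":0.12},{"translation":[50,0,0],"angular":[0,0,0],"jaw":0.12},{"translation":[60,0,0],"angular":[0,0,0],"jaw":0.12},{"translation":[70,0,0],"angular":[0,0,0],"jaw":0.12},{"translation":[80,0,0],"angular":[0,0,0],"jaw":0.12}]'
python3 seg.py
```

```text
t: 15.7
ee_pos: [577.1, -47.8, 7.1]
orientation: [2.264, 2.178, 0.0]
ft_force: [-0.2, 0.0, -1.3]
width: 10.4
grasp_force: 0.1
t 15.7 p [577.1 -47.8   7.1] heading 87.8 f [-0.2  0.  -1.3] w 10.4
top [359, 192, 21, 21, 349] [ 511. -235.] axis -144.0 [57. 60.] u,v [-313.   46.]
top [351, 224, 15, 9, 90] [ 431. -197.] axis 103.0 [20. 43.] u,v [-267.  121.]
scene [252, 187, 10, 7, 46] [534. 164.] axis 171.0 [26. 44.] u,v [ 79. -24.]
scene [294, 197, 9, 6, 18] [569. -11.] axis 76.0 [10. 45.] u,v [-98. -38.]
scene [333, 218, 18, 14, 204] [ 530. -222.] axis -151.0 [58. 66.] u,v [-303.   26.]
scene [317, 235, 12, 8, 72] [ 433. -195.] axis 94.0 [29. 43.] u,v [-265.  118.]
```

```bash
python3 -m creep '[{"translation":[10,0,0],"angular":[0,0,0],"jaw":0.12},{"translation":[20,0,0],"angular":[0,0,0],"jaw":0.12},{"translation":[30,0,0],"angular":[0,0,0],"jaw":0.12},{"translation":[40,0,0],"angular":[0,0,0],"jaw":0.12},{"translation":[50,0,0],"angular":[0,0,0],"jaw":0.12},{"translation":[60,0,0],"angular":[0,0,0],"jaw":0.12},{"translation":[70,0,0],"angular":[0,0,0],"jaw":0.12},{"translation":[80,0,-1],"angular":[0,0,0],"jaw":0.12}]'
python3 seg.py
```

```text
t: 16.8
ee_pos: [580.2, 32.2, 8.1]
orientation: [-2.264, -2.178, 0.0]
ft_force: [-0.5, -0.7, -0.2]
width: 10.2
grasp_force: 0.0
t 16.8 p [580.2  32.2   8.1] heading 87.8 f [-0.5 -0.7 -0.2] w 10.2
top [359, 192, 21, 21, 360] [ 511. -235.] axis -167.0 [58. 60.] u,v [-314.   46.]
top [351, 224, 15, 9, 89] [ 431. -197.] axis 104.0 [20. 43.] u,v [-267.  121.]
scene [252, 187, 10, 7, 46] [534. 164.] axis 171.0 [26. 44.] u,v [ 79. -24.]
scene [278, 189, 8, 7, 24] [574.  69.] axis 75.0 [14. 45.] u,v [-19. -52.]
scene [333, 218, 18, 14, 205] [ 530. -222.] axis -149.0 [58. 66.] u,v [-303.   26.]
scene [317, 235, 12, 8, 72] [ 433. -195.] axis 94.0 [29. 43.] u,v [-265.  118.]
```

```bash
python3 -m creep '[{"translation":[8,0,0],"angular":[0,0,0],"jaw":0.12},{"translation":[16,0,0],"angular":[0,0,0],"jaw":0.12},{"translation":[24,0,0],"angular":[0,0,0],"jaw":0.12},{"translation":[32,0,0],"angular":[0,0,0],"jaw":0.12},{"translation":[40,0,0],"angular":[0,0,0],"jaw":0.12},{"translation":[48,0,0],"angular":[0,0,0],"jaw":0.12},{"translation":[54,0,0],"angular":[0,0,0],"jaw":0.12},{"translation":[60,0,0],"angular":[0,0,0],"jaw":0.12}]'
python3 seg.py
```

```text
t: 17.9
ee_pos: [582.5, 91.8, 8.1]
orientation: [2.264, 2.178, -0.0]
ft_force: [-0.3, 0.1, -0.4]
width: 10.6
grasp_force: 0.1
t 17.9 p [582.5  91.8   8.1] heading 87.8 f [-0.3  0.1 -0.4] w 10.6
top [359, 192, 21, 21, 361] [ 511. -235.] axis -168.0 [58. 60.] u,v [-314.   46.]
top [351, 224, 15, 9, 90] [ 431. -197.] axis 103.0 [20. 43.] u,v [-267.  121.]
scene [252, 187, 10, 7, 46] [534. 164.] axis 171.0 [26. 44.] u,v [ 79. -24.]
scene [333, 218, 18, 14, 205] [ 530. -222.] axis -149.0 [58. 66.] u,v [-303.   26.]
scene [317, 235, 12, 8, 72] [ 433. -195.] axis 94.0 [29. 43.] u,v [-265.  118.]
```

```bash
python3 -m creep '[{"translation":[7,0,0],"angular":[0,0,0],"jaw":0.12},{"translation":[14,0,0],"angular":[0,0,0],"jaw":0.12},{"translation":[21,0,0],"angular":[0,0,0],"jaw":0.12},{"translation":[28,0,0],"angular":[0,0,0],"jaw":0.12},{"translation":[34,0,0],"angular":[0,0,0],"jaw":0.12},{"translation":[38,0,0],"angular":[0,0,0],"jaw":0.12},{"translation":[41,0,0],"angular":[0,0,0],"jaw":0.12},{"translation":[43,0,0],"angular":[0,0,0],"jaw":0.12}]'
python3 -c "
from h import *
go((575,50,90,87.8),(431,-258,90,87))"
```

```text
t: 19.0
ee_pos: [584.2, 134.5, 8.1]
orientation: [-2.264, -2.178, 0.0]
ft_force: [-1.2, -0.9, -0.1]
width: 10.8
grasp_force: 0.0
t 19.0 p [584.2 134.5   8.1] heading 87.8 f [-1.2 -0.9 -0.1] w 10.8
(575, 50, 90, 87.8) tr [-84.8, -5.9, -81.9] ang [-0.0, 0.0, -0.001]
(431, -258, 90, 87) tr [-398.2, -137.8, -81.9] ang [-0.0, 0.0, 0.013]
```

```bash
python3 -m creep '[{"translation":[-15,0,-5],"angular":[0,0,0],"jaw":0.12},{"translation":[-45,0,-45],"angular":[0,0,0],"jaw":0.12},{"translation":[-95,-10,-82],"angular":[0,0,0],"jaw":0.12},{"translation":[-150,-30,-82],"angular":[0,0,0],"jaw":0.12},{"translation":[-200,-50,-82],"angular":[0,0,0],"jaw":0.12},{"translation":[-250,-75,-82],"angular":[0,0,0],"jaw":0.12},{"translation":[-300,-100,-82],"angular":[0,0,0],"jaw":0.12},{"translation":[-350,-120,-82],"angular":[0,0,0],"jaw":0.12}]'
python3 seg.py;python3 -c "
from h import *
go((431,-258,90,87),(431,-258,7,87))"
```

```text
t: 20.0
ee_pos: [448.9, -212.8, 90.5]
orientation: [2.265, 2.177, -0.0]
ft_force: [1.0, -1.4, 0.0]
width: 10.5
grasp_force: 0.0
t 20.0 p [ 448.9 -212.8   90.5] heading 87.7 f [ 1.  -1.4  0. ] w 10.5
top [235, 180, 14, 7, 82] [583. 168.] axis 87.0 [20. 43.] u,v [ 78. -72.]
top [239, 194, 10, 13, 78] [528. 160.] axis 156.0 [20. 40.] u,v [ 77. -17.]
scene [258, 178, 9, 8, 48] [590. 175.] axis 69.0 [27. 49.] u,v [ 84. -81.]
scene [252, 186, 10, 8, 47] [535. 164.] axis 172.0 [26. 45.] u,v [ 79. -25.]
scene [334, 218, 17, 14, 174] [ 532. -224.] axis -161.0 [50. 67.] u,v [-305.   24.]
scene [317, 235, 12, 8, 68] [ 432. -195.] axis 93.0 [26. 44.] u,v [-265.  120.]
t 20.1 p [ 448.3 -215.    90.5] heading 87.4 f [-0.5  0.5 -0.2] w 10.3
(431, -258, 90, 87) tr [-43.8, -15.3, 0.6] ang [0.0, 0.001, 0.008]
(431, -258, 7, 87) tr [-43.7, -15.3, 83.6] ang [0.0, 0.001, 0.008]
```

```bash
python3 -m creep '[{"translation":[-25,-8,0],"angular":[0,0,0.01],"jaw":0.12},{"translation":[-42,-14,0],"angular":[0,0,0.01],"jaw":0.12},{"translation":[-42,-14,20],"angular":[0,0,0.01],"jaw":0.12},{"translation":[-42,-14,50],"angular":[0,0,0.01],"jaw":0.12},{"translation":[-42,-14,72],"angular":[0,0,0.01],"jaw":0.12},{"translation":[-42,-14,83],"angular":[0,0,0.01],"jaw":0.12},{"translation":[-42,-14,83],"angular":[0,0,0.01],"jaw":0.12},{"translation":[-42,-14,83],"angular":[0,0,0.01],"jaw":0.12}]'
python3 seg.py;python3 -c "
from h import *
go((450,117,7,87))"
```

```text
t: 21.1
ee_pos: [435.5, -252.3, 7.8]
orientation: [2.274, 2.166, 0.0]
ft_force: [-0.4, 0.7, -0.0]
width: 10.5
grasp_force: 0.0
t 21.1 p [ 435.5 -252.3    7.8] heading 87.2 f [-0.4  0.7 -0. ] w 10.5
top [235, 180, 14, 7, 85] [583. 168.] axis 87.0 [21. 42.] u,v [ 78. -73.]
top [359, 192, 11, 19, 127] [ 518. -218.] axis 160.0 [25. 53.] u,v [-297.   37.]
top [239, 194, 10, 13, 78] [529. 160.] axis 156.0 [20. 40.] u,v [ 77. -18.]
scene [258, 178, 9, 8, 48] [590. 175.] axis 69.0 [27. 49.] u,v [ 84. -81.]
scene [252, 186, 10, 8, 47] [535. 164.] axis 172.0 [26. 45.] u,v [ 79. -25.]
scene [317, 235, 6, 7, 18] [ 428. -182.] axis 50.0 [13. 32.] u,v [-251.  123.]
t 21.2 p [ 435.6 -252.4    7.9] heading 87.2 f [-0.4 -0.3 -0.7] w 10.6
(450, 117, 7, 87) tr [369.7, -3.7, 0.7] ang [0.001, 0.001, 0.003]
```

```bash
python3 -m creep '[{"translation":[8,-2,0],"angular":[0,0,0],"jaw":0.12},{"translation":[16,-3,0],"angular":[0,0,0],"jaw":0.12},{"translation":[24,-3,0],"angular":[0,0,0],"jaw":0.12},{"translation":[32,-3,0],"angular":[0,0,0],"jaw":0.12},{"translation":[40,-3,0],"angular":[0,0,0],"jaw":0.12},{"translation":[48,-3,0],"angular":[0,0,0],"jaw":0.12},{"translation":[56,-3,0],"angular":[0,0,0],"jaw":0.12},{"translation":[64,-3,0],"angular":[0,0,0],"jaw":0.12}]'
python3 seg.py|grep -v ' 1[78][0-9], '
```

```text
t: 22.2
ee_pos: [435.2, -187.4, 7.1]
orientation: [-2.275, -2.166, -0.0]
ft_force: [-0.2, 0.2, -0.1]
width: 10.3
grasp_force: 0.0
t 22.2 p [ 435.2 -187.4    7.1] heading 87.2 f [-0.2  0.2 -0.1] w 10.3
scene [333, 218, 18, 14, 191] [ 531. -223.] axis -154.0 [55. 66.] u,v [-304.   25.]
```

```bash
python3 crop.py 6
```

```text
(no output)
```

View pics/c6.png

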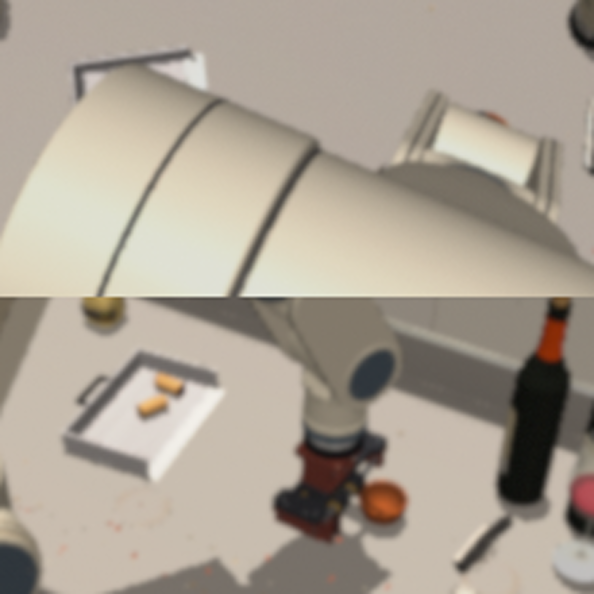

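Two corks lie in the tray, at crop (169,384) and (152,406). Cork 3 is hidden in front of the fingers. Continuing.

```bash
sed -i 's/<15/<5/' seg.py; python3 -m creep '[{"translation":[9,0,0],"angular":[0,0,0],"jaw":0.12},{"translation":[18,0,0],"angular":[0,0,0],"jaw":0.12},{"translation":[27,0,0],"angular":[0,0,0],"jaw":0.12},{"translation":[36,0,0],"angular":[0,0,0],"jaw":0.12},{"translation":[45,0,0],"angular":[0,0,0],"jaw":0.12},{"translation":[54,0,0],"angular":[0,0,0],"jaw":0.12},{"translation":[62,0,0],"angular":[0,0,0],"jaw":0.12},{"translation":[70,0,0],"angular":[0,0,0],"jaw":0.12}]'
python3 seg.py
```

```text
t: 23.4
ee_pos: [438.6, -117.5, 7.1]
orientation: [-2.275, -2.166, -0.0]
ft_force: [0.0, 1.0, 0.3]
width: 10.5
grasp_force: 0.0
t 23.4 p [ 438.6 -117.5    7.1] heading 87.2 f [0.  1.  0.3] w 10.5
top [235, 180, 14, 7, 84] [583. 168.] axis 87.0 [20. 42.] u,v [ 78. -73.]
top [361, 192, 19, 21, 263] [ 511. -240.] axis -170.0 [45. 63.] u,v [-319.   47.]
top [242, 194, 7, 6, 34] [539. 156.] axis 98.0 [18. 19.] u,v [ 72. -28.]
scene [258, 178, 9, 8, 48] [590. 175.] axis 69.0 [27. 49.] u,v [ 84. -81.]
scene [252, 187, 10, 7, 46] [534. 164.] axis 171.0 [26. 44.] u,v [ 79. -24.]
scene [333, 218, 18, 14, 204] [ 530. -222.] axis -151.0 [58. 66.] u,v [-303.   26.]
```

```bash
python3 -m creep '[{"translation":[9,0,0],"angular":[0,0,0],"jaw":0.12},{"translation":[18,0,0],"angular":[0,0,0],"jaw":0.12},{"translation":[27,0,0],"angular":[0,0,0],"jaw":0.12},{"translation":[36,0,0],"angular":[0,0,0],"jaw":0.12},{"translation":[45,0,0],"angular":[0,0,0],"jaw":0.12},{"translation":[54,0,0],"angular":[0,0,0],"jaw":0.12},{"translation":[62,0,0],"angular":[0,0,0],"jaw":0.12},{"translation":[70,0,0],"angular":[0,0,0],"jaw":0.12}]'
python3 seg.py
```

```text
t: 24.5
ee_pos: [442.0, -47.6, 7.1]
orientation: [-2.275, -2.166, -0.0]
ft_force: [0.2, -0.0, -0.0]
width: 10.6
grasp_force: 0.1
t 24.5 p [442.  -47.6   7.1] heading 87.2 f [ 0.2 -0.  -0. ] w 10.6
top [235, 180, 14, 7, 85] [583. 168.] axis 88.0 [21. 43.] u,v [ 78. -73.]
top [359, 192, 21, 21, 340] [ 510. -234.] axis -151.0 [57. 60.] u,v [-313.   47.]
top [239, 194, 10, 13, 78] [528. 160.] axis 156.0 [20. 40.] u,v [ 77. -17.]
scene [258, 178, 9, 8, 48] [590. 175.] axis 69.0 [27. 49.] u,v [ 84. -81.]
scene [252, 186, 10, 8, 47] [535. 164.] axis 172.0 [26. 45.] u,v [ 79. -25.]
scene [333, 218, 18, 14, 204] [ 530. -222.] axis -151.0 [58. 66.] u,v [-303.   26.]
```

```bash
python3 -m creep '[{"translation":[9,0,0],"angular":[0,0,0],"jaw":0.12},{"translation":[18,0,0],"angular":[0,0,0],"jaw":0.12},{"translation":[27,0,0],"angular":[0,0,0],"jaw":0.12},{"translation":[36,0,0],"angular":[0,0,0],"jaw":0.12},{"translation":[45,0,0],"angular":[0,0,0],"jaw":0.12},{"translation":[54,0,-1],"angular":[0,0,0],"jaw":0.12},{"translation":[62,0,-1],"angular":[0,0,0],"jaw":0.12},{"translation":[70,0,-1],"angular":[0,0,0],"jaw":0.12}]'
python3 seg.py
```

```text
t: 25.6
ee_pos: [445.5, 22.3, 8.1]
orientation: [2.275, 2.166, 0.0]
ft_force: [-0.7, 0.4, 0.6]
width: 10.5
grasp_force: 0.1
t 25.6 p [445.5  22.3   8.1] heading 87.2 f [-0.7  0.4  0.6] w 10.5
top [235, 180, 14, 7, 83] [583. 168.] axis 86.0 [20. 42.] u,v [ 78. -73.]
top [359, 192, 21, 21, 354] [ 511. -235.] axis -153.0 [58. 60.] u,v [-313.   46.]
scene [258, 178, 4, 6, 16] [593. 190.] axis -153.0 [14. 34.] u,v [ 99. -85.]
scene [252, 185, 10, 9, 52] [537. 164.] axis 178.0 [27. 49.] u,v [ 79. -26.]
scene [333, 218, 18, 14, 204] [ 530. -222.] axis -151.0 [58. 66.] u,v [-303.   26.]
```

```bash
python3 -m creep '[{"translation":[7,0,0],"angular":[0,0,0],"jaw":0.12},{"translation":[14,0,0],"angular":[0,0,0],"jaw":0.12},{"translation":[21,0,0],"angular":[0,0,0],"jaw":0.12},{"translation":[28,0,0],"angular":[0,0,0],"jaw":0.12},{"translation":[35,0,0],"angular":[0,0,0],"jaw":0.12},{"translation":[42,0,0],"angular":[0,0,0],"jaw":0.12},{"translation":[49,0,0],"angular":[0,0,0],"jaw":0.12},{"translation":[56,0,0],"angular":[0,0,0],"jaw":0.12}]'
python3 -m creep '[{"translation":[7,0,0],"angular":[0,0,0],"jaw":0.12},{"translation":[14,0,0],"angular":[0,0,0],"jaw":0.12},{"translation":[21,0,0],"angular":[0,0,0],"jaw":0.12},{"translation":[27,0,0],"angular":[0,0,0],"jaw":0.12},{"translation":[32,0,0],"angular":[0,0,0],"jaw":0.12},{"translation":[36,0,0],"angular":[0,0,0],"jaw":0.12},{"translation":[39,0,0],"angular":[0,0,0],"jaw":0.12},{"translation":[40,0,0],"angular":[0,0,0],"jaw":0.12}]'
python3 -m creep '[{"translation":[-15,0,-5],"angular":[0,0,0],"jaw":0.12},{"translation":[-45,0,-45],"angular":[0,0,0],"jaw":0.12},{"translation":[-95,0,-90],"angular":[0,0,0],"jaw":0.12},{"translation":[-150,0,-120],"angular":[0,0,0],"jaw":0.12},{"translation":[-200,0,-120],"angular":[0,0,0],"jaw":0.12},{"translation":[-250,0,-120],"angular":[0,0,0],"jaw":0.12},{"translation":[-300,0,-120],"angular":[0,0,0],"jaw":0.12},{"translation":[-350,0,-120],"angular":[0,0,0],"jaw":0.12}]'
python3 seg.py; python3 crop.py 7
```

```text
t: 26.7
ee_pos: [448.2, 78.2, 8.1]
orientation: [-2.275, -2.166, 0.0]
ft_force: [0.4, -0.5, -0.3]
width: 10.8
grasp_force: 0.1
t: 27.7
ee_pos: [450.2, 117.8, 8.1]
orientation: [2.275, 2.167, 0.0]
ft_force: [-0.4, -0.8, 0.3]
width: 10.9
grasp_force: 0.1
t: 28.7
ee_pos: [431.9, -234.4, 128.5]
orientation: [2.276, 2.165, 0.0]
ft_force: [0.5, -0.1, 0.0]
width: 10.7
grasp_force: 0.0
t 28.7 p [ 431.9 -234.4  128.5] heading 87.1 f [ 0.5 -0.1  0. ] w 10.7
top [235, 180, 14, 7, 79] [583. 168.] axis 87.0 [19. 43.] u,v [ 78. -72.]
top [359, 193, 5, 10, 18] [ 527. -209.] axis 153.0 [ 6. 33.] u,v [-290.   28.]
top [239, 194, 10, 13, 78] [529. 160.] axis 156.0 [20. 40.] u,v [ 77. -18.]
top [240, 221, 14, 6, 81] [453. 151.] axis 87.0 [18. 43.] u,v [76. 58.]
scene [258, 178, 9, 8, 48] [590. 175.] axis 69.0 [27. 49.] u,v [ 84. -81.]
scene [252, 186, 10, 8, 47] [535. 164.] axis 172.0 [26. 45.] u,v [ 79. -25.]
scene [242, 198, 10, 8, 49] [458. 156.] axis 78.0 [23. 48.] u,v [81. 53.]
scene [333, 218, 18, 14, 180] [ 529. -223.] axis 168.0 [56. 63.] u,v [-304.   27.]
```

View pics/c7.png

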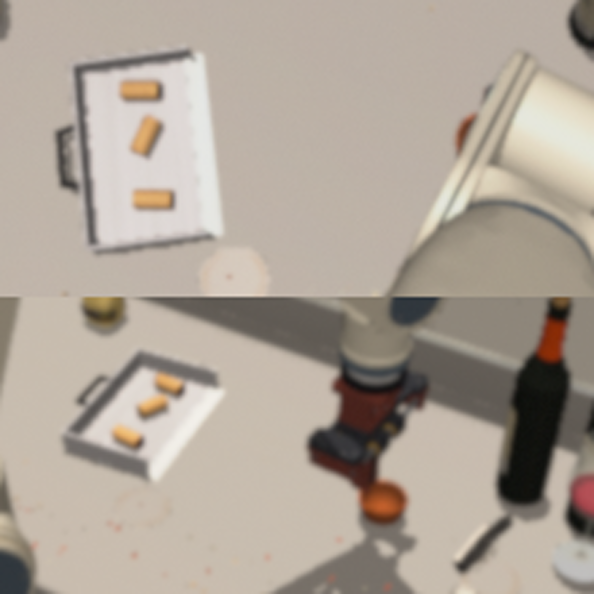

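All three corks lie inside the tray past the lip, at top-crop (141,90), (146,136) and (153,199). The ramekin and the other things in view haven't moved. I'll let the arm settle and hand in.

```bash
python3 -m creep '[{"translation":[0,0,-10],"angular":[0,0,0],"jaw":0.12},{"translation":[0,0,-20],"angular":[0,0,0],"jaw":0.12},{"translation":[0,0,-20],"angular":[0,0,0],"jaw":0.12},{"translation":[0,0,-20],"angular":[0,0,0],"jaw":0.12},{"translation":[0,0,-20],"angular":[0,0,0],"jaw":0.12},{"translation":[0,0,-20],"angular":[0,0,0],"jaw":0.12},{"translation":[0,0,-20],"angular":[0,0,0],"jaw":0.12},{"translation":[0,0,-20],"angular":[0,0,0],"jaw":0.12}]' >/dev/null; python3 seg.py | grep -E "u,v \[ ?[78]"; python3 -c "
from workcell import ctrl; print(ctrl.close_job())"
```

```text
top [235, 180, 14, 7, 83] [583. 168.] axis 88.0 [20. 42.] u,v [ 78. -73.]
top [239, 194, 10, 13, 78] [529. 160.] axis 156.0 [20. 40.] u,v [ 77. -18.]
top [240, 221, 14, 6, 81] [453. 151.] axis 87.0 [18. 43.] u,v [76. 58.]
scene [258, 178, 9, 8, 48] [590. 175.] axis 69.0 [27. 49.] u,v [ 84. -81.]
scene [252, 186, 10, 8, 47] [535. 164.] axis 172.0 [26. 45.] u,v [ 79. -25.]
scene [242, 198, 10, 8, 48] [458. 156.] axis 77.0 [23. 48.] u,v [80. 53.]
the job is handed in; nothing more can be done
None
```

All three corks lie at rest in the scoop tray, wholly past the lip; no other object was seen to move, and the job was handed in at about 30 s of the 72 s allowed.

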